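# Reload the easel rack in reverse colour order

### The job

The painting is now worked from the last layer back to the first, so move the four paint jars from the plywood stock rack to the pale pink easel rack in reverse order: the jar nearest the red end of the stock rack goes into the easel-rack well farthest from that rack's own red end, the next jar into the next well, and so on, until the jar farthest from the stock rack's red end stands in the well beside the easel rack's red end. One jar to a well, each left standing upright on the floor of its well; do not tip any jar over on the way.

Things in the scene. Friction and masses are not known exactly. Their poses are not given: they have to be found in the camera images.
- jar_white_center (a point): Centre (half-way up) of the loose closed white paint jar: an upright round jar with white lid and body and a pale label band with a white stripe; 46 mm diameter (lid 44 mm), 76 mm tall, so its underside is 38 mm below this point; about 0.14 kg. The z axis points up through the lid. At the start it stands upright in a well of the plywood rack.
- jar_black_center (a point): Centre (half-way up) of the loose closed black paint jar: an upright round jar with black lid and body and a pale label band with a black stripe; 46 mm diameter (lid 44 mm), 76 mm tall, so its underside is 38 mm below this point; about 0.14 kg. The z axis points up through the lid. At the start it stands upright in a well of the plywood rack.
- jar_blue_center (a point): Centre (half-way up) of the loose closed blue paint jar: an upright round jar with blue lid and body and a pale label band with a blue stripe; 46 mm diameter (lid 44 mm), 76 mm tall, so its underside is 38 mm below this point; about 0.14 kg. The z axis points up through the lid. At the start it stands upright in a well of the plywood rack.
- jar_green_center (a point): Centre (half-way up) of the loose closed green paint jar: an upright round jar with green lid and body and a pale label band with a green stripe; 46 mm diameter (lid 44 mm), 76 mm tall, so its underside is 38 mm below this point; about 0.14 kg. The z axis points up through the lid. At the start it stands upright in a well of the plywood rack.
- swatch_white: Small flat fixed white colour tab (24 x 46 x 4 mm) on the apron of the plywood rack; it marks the well in which the white jar stands at the start and stays there. Origin at the centre of its underside; the centre of that well is 52 mm away along the tab's +x axis; its +y axis points towards the rack's red end.
- swatch_black: Small flat fixed black colour tab (24 x 46 x 4 mm) on the apron of the plywood rack; it marks the well in which the black jar stands at the start and stays there. Origin at the centre of its underside; the centre of that well is 52 mm away along the tab's +x axis; its +y axis points towards the rack's red end.
- swatch_blue: Small flat fixed blue colour tab (24 x 46 x 4 mm) on the apron of the plywood rack; it marks the well in which the blue jar stands at the start and stays there. Origin at the centre of its underside; the centre of that well is 52 mm away along the tab's +x axis; its +y axis points towards the rack's red end.
- swatch_green: Small flat fixed green colour tab (24 x 46 x 4 mm) on the apron of the plywood rack; it marks the well in which the green jar stands at the start and stays there. Origin at the centre of its underside; the centre of that well is 52 mm away along the tab's +x axis; its +y axis points towards the rack's red end.
- stock_rack: The stock rack, holding the jars: fixed light plywood tray 277 (y) x 74 (x) x 14 mm high, four open wells of 64 (x) x 63 mm in a row, centres at x = 0, y = +102, +34, -34, -102 mm. Well floors 5 mm above its underside; 5 mm thick walls rise 9 mm (dividers 8 mm) above them. Red block, 22 mm high, at its +y end. Origin: centre of underside, on the table; z up. 6 mm high apron with the tabs on its -x side.
- easel_rack: The easel rack, empty: fixed pale pink tray 277 (y) x 74 (x) x 14 mm high, four open wells of 64 (x) x 63 mm in a row, centres at x = 0, y = +102, +34, -34, -102 mm. Well floors 5 mm above its underside; 5 mm thick walls rise 9 mm (dividers 8 mm) above them. Red block, 22 mm high, at its +y end. Origin: centre of underside, on the table; z up.
Mind the look-alikes: they are no part of the job. Leave any yellow look-alike of the part that bears jar_black_center alone. Leave any yellow look-alike of the part that bears jar_white_center alone.

How it is judged:
By the outcome, as a careful person would: the job done as asked, in the order asked, and still so for the second after the job is handed in, with the robot touching nothing.
It also fails if it takes over 136 s, if anything falls off the work surface, if the arm or the gripper's body presses on something with over 40 N, if the wrist force passes 120 N, or if a joint passes its speed limit or range.

### The arm

A 6-joint arm with a two-finger parallel gripper is mounted at the origin on the work surface. World frame = base frame: x ahead of the robot, y to its left, z up, the work surface at z = 0. Lengths are in m, angles in rad, forces in N, time in s.
With the tool pointing down it reaches from about 0.375 to 0.9 m from the base axis. Payload 3.1 kg.
Tool frame: the origin (TCP) lies on the mounting face of the last link; the fingertips stand 182 mm ahead of it and the grasp point (between the pads) lies 164 mm ahead of it; z points along the fingers, y is the direction in which the jaws open and shut (so a half turn about z gives the same grasp; the last joint's range is limited). The gripper opens to 87 mm and grips with 3 to 60 N. Pads are 19 mm wide; open, the fingers measure 117 mm over their backs; the gripper's body (75 mm by 190 mm) begins 51 mm behind the grasp point.
Start: joints at [1.109, 0.527, 1.433, -0, 1.181, -0.178], TCP at [0.174, 0.6, 0.405] pointing down, gripper open.
Joint ranges: [-3.08, 3.08], [-0.75, 2.2], [0.22, 2.44], [-1.43, 4.57], [0, 2.65], [-2.85, 2.85]. Speed limits (rad/s): [2.79, 2.79, 3.14, 3.14, 3.14, 3.14].

### API

Orientations are given as a unit quaternion [x, y, z, w].
In Python, from rig import robot, camera, camera_model gives the robot as it stands.
- The arm moves only by the tool drive_tool, never from a script. Its argument "plan" is a list that holds one entry, the list of rows, each a list of 6 numbers: the shift along the world's x, y, z in units of 2.5 cm (1.0 is 2.5 cm), then the turn, a rotation vector about the world's x, y, z in units of 6 degrees (1.0 is 6 degrees). A call has 1 to 8 rows; each row shifts and turns the commanded pose from where the row before left it; what a row does not reach is not made up. A row lasts 1/8 s, in which the tool goes at most 62.5 mm and 10.7 degrees, less where a joint would pass 70% of its speed; a pose out of reach is approached as far as the arm can. A call with a number of a shift or a turn outside -1 to 1 is refused whole. A call with a gripper value outside its range is refused whole. "grip" is the closure, from 0 (fully open) to 1 (shut), set as the call begins (left out, the last holds). The fingers move at their own pace and stop on an object; "force" is the grip in N (left out, the last holds). Time passes only in rows, so rows that do not move let the fingers close. It gives the time, the measured TCP pose, the force and the opening at its end, in the units of the state.
- robot.get_obs(): the state, without advancing time (a new reading comes with each control period).
- camera(name): name is "side" or "top" or "wrist"; returns the picture (480x640x3 uint8, red, green, blue); there is no depth.
- camera_model(name): a dict with "K" (3x3 intrinsics, pixels), "world_to_cam" (4x4, takes a point from world to camera coordinates); the wrist camera has in their place "tool_from_camera" (4x4, takes a point from camera to tool coordinates, whose origin is the TCP and whose axes are the flange's). Camera axes: x right, y up, looking along -z (the intrinsics and any distortion apply to the point x, -y, -z); pixel columns grow to the right and rows downward; lengths in m; the calibration is good to about 2 mm. A picture is of the moment at which its call begins: read the wrist's pose just before it. camera_model takes no time and is no camera call.
- robot.hand_in(): hands the job in, once; it reports no verdict.
The state is a dict: "time": time; "q": joint angles; "joint_velocities": joint speeds; "joint_torque": joint torques, N m; "position": TCP position; "tool_rot": TCP orientation; "ft_force": force on the tool from outside, world axes, zero at the start; "moment": the same for the moment, N m; "grip_width": finger opening in m.
Only numpy, scipy, OpenCV 4.12 (cv2) and the standard library are available. Lean on these libraries where they do the work, as an engineer would, in place of code of your own. Each camera call takes 0.05 s, during which the arm holds its last target.

## Working session

There is one attempt and no reset: what is moved stays moved. The work goes in short steps, Python scripts to look and compute and a tool call to move; the robot and the scene stay as the last step left them, time stands still between calls to the robot, and variables do not carry over. Pictures are saved under pics/ and viewed, and the job is handed in when it is done.

Besides the shell and the picture viewer there is one more tool, called after "Request:" by a JSON object that holds its "method" and its "body". drive_tool: Moves the arm, as the interface text tells. Shifts and turns lie within -1 to 1; 1 stands for 2.5 cm of shift or 6 degrees of turn. Its arguments: {"type":"object","properties":{"plan":{"type":"array","items":{"type":"array","items":{"type":"array","items":{"type":"number","minimum":-1,"maximum":1}}}},"grip":{"type":"number"},"force":{"type":"number"}},"required":["plan"]}

```bash
mkdir -p pics; ls; python3 - <<'E'
from rig import robot,camera,camera_model
import cv2
for n in ["side","top","wrist"]:
    im=camera(n); cv2.imwrite(f"pics/{n}0.png",im[:,:,::-1])
    m=camera_model(n); print(n,{k:(v.round(4).tolist() if hasattr(v,'round') else v) for k,v in m.items()})
print(robot.get_obs())
E
```

```text
pics
side {'K': [[590.2897, 0.0, 315.3542], [0.0, 590.2897, 234.4902], [0.0, 0.0, 1.0]], 'world_to_cam': [[-0.9561, -0.2928, 0.0103, 0.4555], [0.2163, -0.6815, 0.6991, -0.0937], [-0.1977, 0.6707, 0.7149, -0.9612], [0.0, 0.0, 0.0, 1.0]]}
top {'K': [[522.4653, 0.0, 319.7412], [0.0, 522.4653, 237.348], [0.0, 0.0, 1.0]], 'world_to_cam': [[-0.017, -0.9996, -0.0211, 0.0616], [0.9822, -0.0207, 0.1866, -0.4637], [-0.187, -0.0176, 0.9822, -0.9159], [0.0, 0.0, 0.0, 1.0]]}
wrist {'K': [[416.6187, 0.0, 321.9835], [0.0, 416.6187, 230.1142], [0.0, 0.0, 1.0]], 'tool_from_camera': [[-0.0003, 0.9614, 0.275, 0.0753], [1.0, 0.0004, -0.0002, 0.0001], [-0.0003, 0.275, -0.9614, 0.02], [0.0, 0.0, 0.0, 1.0]]}
{'time': 0.15, 'q': array([ 1.10948185e+00,  5.28253417e-01,  1.43363379e+00, -3.71687225e-05,
        1.18142118e+00, -1.78487917e-01]), 'joint_velocities': array([-0.0013012 , -0.00356123, -0.00278653, -0.00019506, -0.00019917,
       -0.00203005]), 'joint_torque': array([ 1.46560565e-04, -4.40431488e+01, -1.76840830e+01,  6.33550412e-02,
        5.53045061e-02, -1.01237906e-04]), 'position': array([0.17426343, 0.59992761, 0.40398748]), 'tool_rot': array([ 1.40935378e-01,  9.90018426e-01, -8.19748573e-04, -2.53460342e-04]), 'ft_force': array([0.21447681, 0.76113069, 0.06687926]), 'moment': array([-0.02967246, -0.01978859,  0.0172087 ]), 'grip_width': 0.08692487658735634}
```

View pics/top0.png

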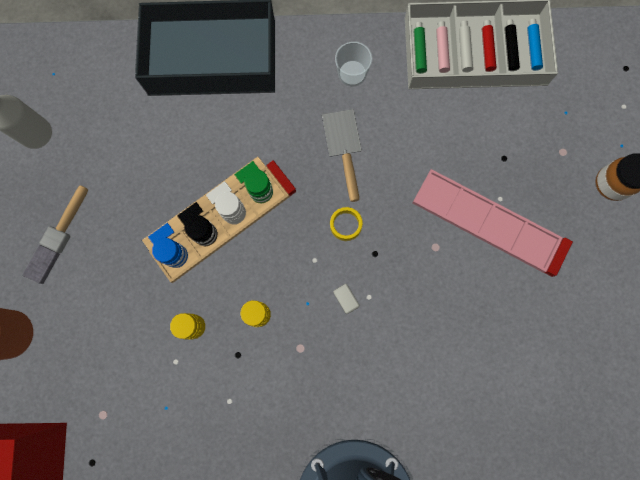

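View pics/side0.png

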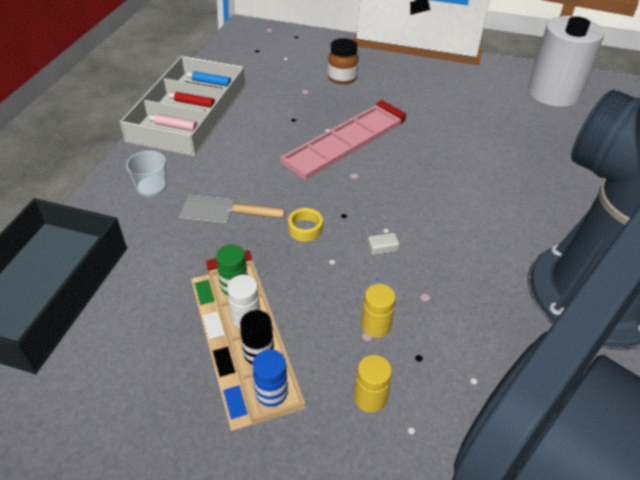

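View pics/wrist0.png

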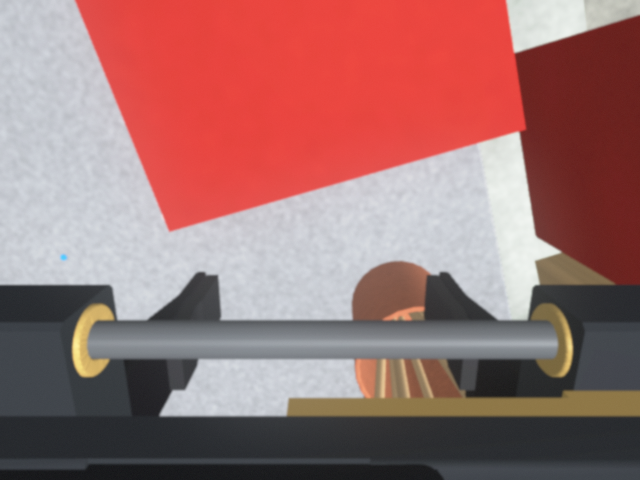

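The top view shows these jars: blue (167,250), black (200,226), white (228,205) and green (258,184). All four stand in the plywood rack, whose red end is at (281,178). The two yellow jars at (184,326) and (254,313) are loose look-alikes and stay where they are. The easel rack's red end is at (559,256). I'll check close crops next.

```bash
python3 - <<'E'
import cv2,numpy as np
im=cv2.imread("pics/top0.png")
a=cv2.resize(im[145:295,130:310],None,fx=4,fy=4,interpolation=cv2.INTER_CUBIC);cv2.imwrite("pics/cropA.png",a)
a=cv2.resize(im[155:285,400:585],None,fx=4,fy=4,interpolation=cv2.INTER_CUBIC);cv2.imwrite("pics/cropB.png",a)
E
```

```text
(no output)
```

View pics/cropA.png

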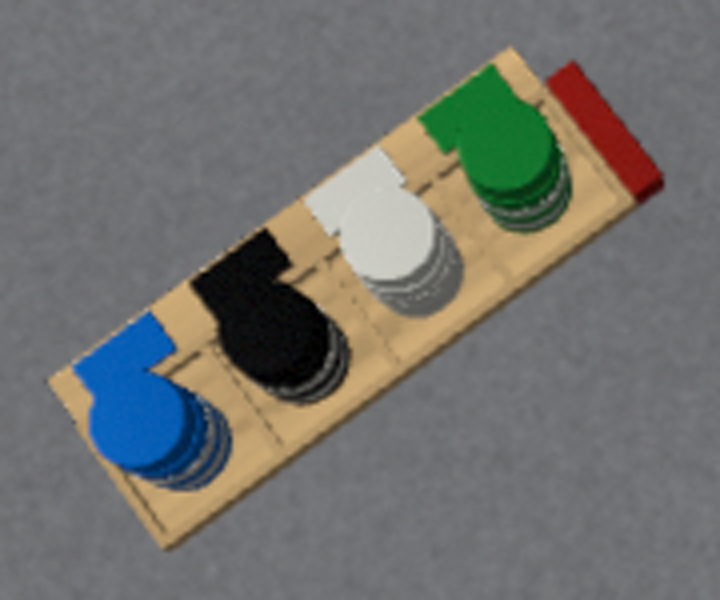

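View pics/cropB.png

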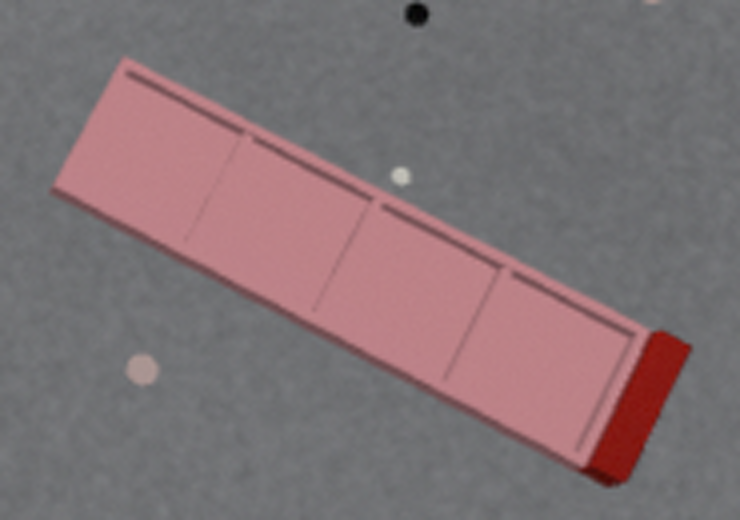

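```bash
cat > h.py <<'E'
import numpy as np
from rig import robot,camera,camera_model
def ray(name,uv,z,W=None):
    m=camera_model(name);K=m["K"]
    T=np.array(m["world_to_cam"]) if W is None else W
    uv=np.atleast_2d(uv).astype(float)
    d=np.c_[(uv[:,0]-K[0,2])/K[0,0],-(uv[:,1]-K[1,2])/K[1,1],-np.ones(len(uv))]
    R=T[:3,:3];c=-R.T@T[:3,3];d=d@R
    return c+d*((z-c[2])/d[:,2])[:,None]
def proj(name,P,W=None):
    m=camera_model(name);K=m["K"];T=np.array(m["world_to_cam"]) if W is None else W
    p=np.atleast_2d(P)@T[:3,:3].T+T[:3,3]
    return np.c_[K[0,0]*p[:,0]/-p[:,2]+K[0,2],K[1,1]*-p[:,1]/-p[:,2]+K[1,2]]
E
python3 - <<'E'
from h import *
np.set_printoptions(precision=4,suppress=True)
j=ray("top",[(164.25,251),(198,222.5),(227,203),(256.75,180.5)],.081)[:,:2]
print("jars b,k,w,g",j, np.linalg.norm(np.diff(j,axis=0),axis=1))
cA=np.array([130,145]);cB=np.array([400,155])
e=ray("top",np.array([(125,58),(52,190),(583,470),(648,333)])/4+cB,.014)[:,:2]
print("easel",e,[np.linalg.norm(e[i]-e[(i+1)%4]) for i in range(4)],e.mean(0))
s=ray("top",np.array([(512,48),(50,380),(168,548),(630,203)])/4+cA,.0)[:,:2]
print("stock",s,[np.linalg.norm(s[i]-s[(i+1)%4]) for i in range(4)])
E
```

```text
jars b,k,w,g [[0.439  0.3276]
 [0.4893 0.269 ]
 [0.524  0.2176]
 [0.5648 0.1643]] [0.0773 0.062  0.0671]
easel [[ 0.5997 -0.1648]
 [ 0.5346 -0.1263]
 [ 0.3953 -0.365 ]
 [ 0.4592 -0.4015]] [np.float64(0.07554979491910835), np.float64(0.27637713575971345), np.float64(0.07361500176259701), np.float64(0.2752077963423713)] [ 0.4972 -0.2644]
stock [[0.6383 0.1735]
 [0.4752 0.3969]
 [0.3925 0.3365]
 [0.5573 0.1153]] [np.float64(0.2765778242762299), np.float64(0.10236331958984647), np.float64(0.2758600480818071), np.float64(0.09972881074288663)]
```

```bash
python3 - <<'E'
from h import *
from scipy.spatial.transform import Rotation as R
np.set_printoptions(precision=4,suppress=True)
o=robot.get_obs();m=camera_model("wrist")
T=np.eye(4);T[:3,:3]=R.from_quat(o["tool_rot"]).as_matrix();T[:3,3]=o["position"]
W=np.linalg.inv(T@m["tool_from_camera"])
for z in (0,.05,.1,.15,.2): print(z,"pot wrist",ray("wrist",[(400,290),(410,395)],z,W)[:,:2].tolist(),"top",ray("top",[(15,333),(20,125)],z)[:,:2].tolist())
print("yellow",ray("top",[(184,326),(253,313)],.076)[:,:2], "brown",ray("top",[(631,172)],.08))
print("wrist redbox", ray("wrist",[(170,230),(525,130)],0.1,W)[:,:2])
E
```

```text
0 pot wrist [[0.28867707718288876, 0.6473544619120603], [0.41160297662223744, 0.6294306232398462]] top [[0.3020158747142309, 0.6303188717401768], [0.7183786147555711, 0.6587959403240689]]
0.05 pot wrist [[0.2643618506884615, 0.643926705290331], [0.37128208292877024, 0.6283366546808864]] top [[0.30116382319069096, 0.600218921156907], [0.6964428747138496, 0.6272539739545784]]
0.1 pot wrist [[0.24004662419403422, 0.6404989486686018], [0.33096118923530304, 0.6272426861219266]] top [[0.30031177166715106, 0.5701189705736371], [0.6745071346721281, 0.5957120075850881]]
0.15 pot wrist [[0.21573139769960697, 0.6370711920468727], [0.2906402955418359, 0.6261487175629668]] top [[0.29945972014361116, 0.5400190199903674], [0.6525713946304066, 0.5641700412155977]]
0.2 pot wrist [[0.19141617120517967, 0.6336434354251435], [0.2503194018483687, 0.6250547490040069]] top [[0.29860766862007126, 0.5099190694070975], [0.630635654588685, 0.5326280748461072]]
yellow [[0.3076 0.2897]
 [0.3277 0.1702]] brown [[ 0.5652 -0.5064  0.08  ]]
wrist redbox [[0.1496 0.4945]
 [0.151  0.7465]]
```

```bash
python3 - <<'E'
import cv2,numpy as np
im=cv2.imread("pics/wrist0.png")
cv2.imwrite("pics/cropW.png",cv2.resize(im[230:420,300:560],None,fx=3,fy=3,interpolation=cv2.INTER_CUBIC))
E
```

```text
(no output)
```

View pics/cropW.png

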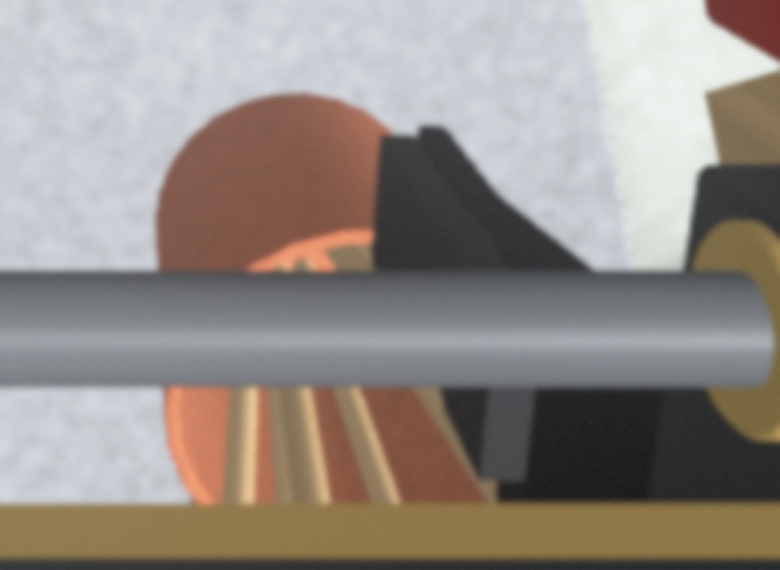

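A pot of brushes stands near (0.30, 0.62), so I'll leave upwards and towards -y. I'll also overlay the jar model on the fixed views to check the positions.

Request:
{"method": "drive_tool", "body": {"plan": [[[0, 0, 1, 0, 0, 0], [0, -0.5, 1, 0, 0, 0], [0, -1, 0.5, 0, 0, 0], [0, -1, 0, 0, 0, 0], [0.3, -1, 0, 0, 0, 0], [0.6, -1, 0, 0, 0, 0], [1, -1, 0, 0, 0, -1], [1, -1, 0, 0, 0, -1]]], "grip": 0}}

```text
time: 1.15
position: [0.2472, 0.4368, 0.4671]
tool_rot: [0.245, 0.97, -0.0, -0.0]
ft_force: [-0.3, 0.2, 0.1]
grip_width: 0.0871
```

```bash
cat > ov.py <<'E'
from h import *
import cv2
j={'b':(.439,.3276),'k':(.4893,.269),'w':(.524,.2176),'g':(.5648,.1643)}
# stock model
s=np.array([[.6383,.1735],[.4752,.3969],[.3925,.3365],[.5573,.1153]])
u=s[0]-s[1]+s[3]-s[2];u/=np.linalg.norm(u);n=np.array([-u[1],u[0]]) # n towards apron?
out=(s[2]+s[3])/2; n=np.array([u[1],-u[0]]); n=n if n@(s[0]-s[3])>0 else -n
c=out+n*.037
wells=[c+u*t for t in(-.102,-.034,.034,.102)]
print("u",u,"wells b,k,w,g",np.round(wells,4).tolist())
t=np.linspace(0,2*np.pi,60)
for name,x0,y0,w,h in(("top",130,145,180,150),("side",180,220,140,220)):
    f=4 if name=="top" else 2.7
    im=cv2.imread(f"pics/{name}0.png")[y0:y0+h,x0:x0+w]
    im=cv2.resize(im,None,fx=f,fy=f,interpolation=cv2.INTER_CUBIC)
    for col,P in(((0,0,255),list(j.values())),((0,255,255),wells)):
        for p in P:
            q=np.c_[p[0]+.022*np.cos(t),p[1]+.022*np.sin(t),0*t+.081]
            uv=(proj(name,q)-[x0,y0]+.5)*f-.5
            cv2.polylines(im,[np.int32(uv.round())],True,col,1)
    cv2.imwrite(f"pics/ov_{name}.png",im)
E
python3 ov.py
```

```text
u [ 0.59355094 -0.80479642] wells b,k,w,g [[0.4441, 0.33], [0.4845, 0.2752], [0.5249, 0.2205], [0.5652, 0.1658]]
```

View pics/ov_top.png

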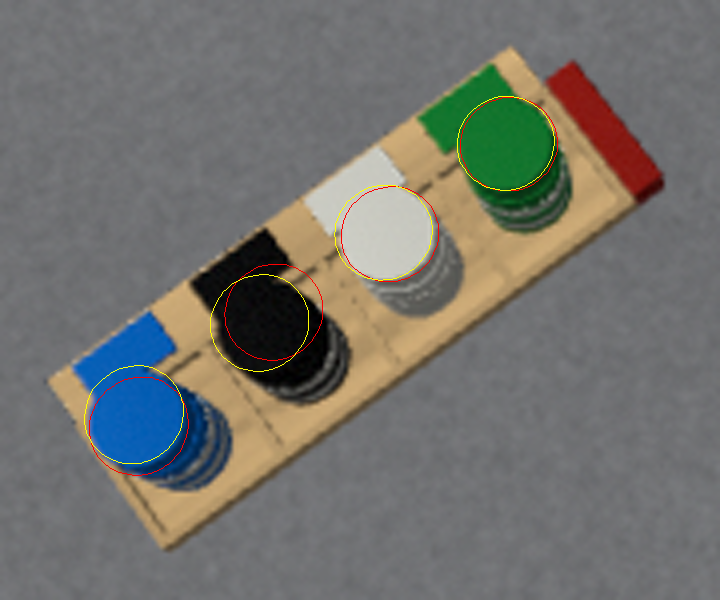

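View pics/ov_side.png

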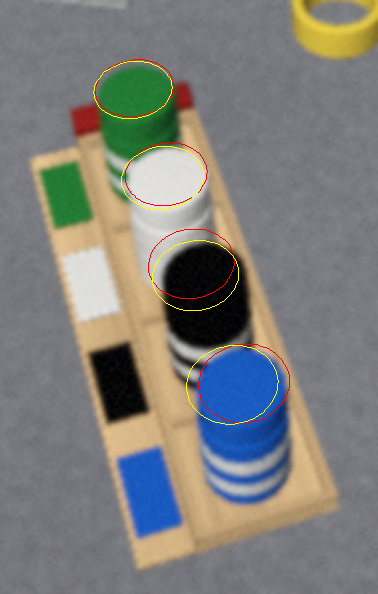

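Request:
{"method": "drive_tool", "body": {"plan": [[[0.8, -0.7, -0.2, 0, 0, -0.5], [0.8, -0.7, -0.2, 0, 0, -0.5], [0.8, -0.7, -0.2, 0, 0, -0.5], [0.8, -0.7, -0.2, 0, 0, -0.5], [0.8, -0.7, -0.2, 0, 0, -0.5], [0.8, -0.7, -0.2, 0, 0, -0.5], [0.8, -0.7, -0.2, 0, 0, -0.5], [0.8, -0.7, -0.2, 0, 0, -0.5]]]}}

```text
time: 2.15
position: [0.4074, 0.297, 0.4269]
tool_rot: [0.441, 0.898, -0.0, -0.0]
ft_force: [0.1, 0.8, 0.0]
grip_width: 0.0869
```

Request:
{"method": "drive_tool", "body": {"plan": [[[0.8, -0.7, -0.2, 0, 0, -0.2], [0.8, -0.7, -0.2, 0, 0, 0], [0.8, -0.7, -0.2, 0, 0, 0], [0.8, -0.7, -0.2, 0, 0, 0], [0.8, -0.7, -0.2, 0, 0, 0], [0.8, -0.7, -0.1, 0, 0, 0], [0.8, -0.7, 0, 0, 0, 0], [0.7, -0.4, 0, 0, 0, 0]]]}}

```text
time: 3.15
position: [0.5655, 0.1642, 0.3997]
tool_rot: [0.45, 0.893, -0.0, -0.0]
ft_force: [-0.3, 0.4, -0.3]
grip_width: 0.0871
```

```bash
cat >> h.py <<'E'
from scipy.spatial.transform import Rotation as Ro
def wcam(o=None):
    o=o or robot.get_obs();m=camera_model("wrist")
    T=np.eye(4);T[:3,:3]=Ro.from_quat(o["tool_rot"]).as_matrix();T[:3,3]=o["position"]
    return np.linalg.inv(T@m["tool_from_camera"]),T
E
python3 - <<'E'
from h import *
import cv2
W,T=wcam();im=camera("wrist")[:,:,::-1].copy();cv2.imwrite("pics/w1.png",im);np.save("W1.npy",W);print(T.round(4))
E
```

```text
[[-5.955e-01  8.033e-01 -1.000e-04  5.655e-01]
 [ 8.033e-01  5.955e-01 -0.000e+00  1.642e-01]
 [ 0.000e+00 -1.000e-04 -1.000e+00  3.997e-01]
 [ 0.000e+00  0.000e+00  0.000e+00  1.000e+00]]
```

View pics/w1.png

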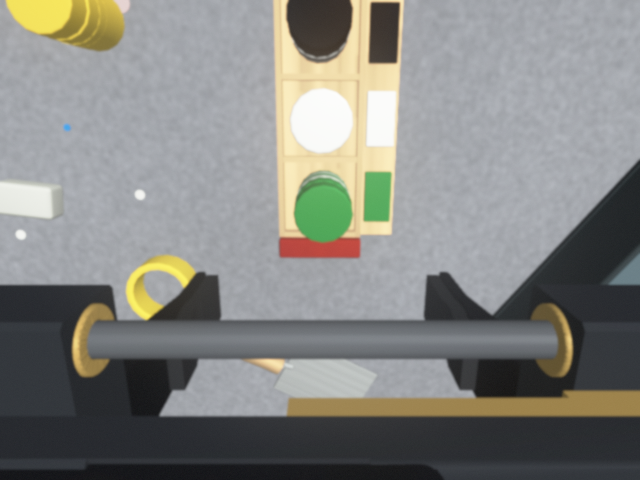

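```bash
python3 - <<'E'
from h import *
import cv2
np.set_printoptions(precision=4,suppress=True)
W=np.load("W1.npy");im=cv2.imread("pics/w1.png")
hsv=cv2.cvtColor(im,cv2.COLOR_BGR2HSV).astype(int)
cv2.imwrite("pics/w1c.png",cv2.resize(im[0:265,250:420],None,fx=2.25,fy=2.25,interpolation=cv2.INTER_CUBIC))
print("lid g,w,k guess",ray("wrist",[(323,210),(322,120.5),(320,20)],.081,W)[:,:2])
# rack top corners, swatches
print("block near corners z.022",ray("wrist",[(279.5,257),(359.5,257)],.022,W)[:,:2])
wells=np.array([[.4441,.33],[.4845,.2752],[.5249,.2205],[.5652,.1658]])
print(proj("wrist",np.c_[wells,[.081]*4],W))
E
```

```text
lid g,w,k guess [[0.5629 0.169 ]
 [0.5244 0.2198]
 [0.4857 0.2699]]
block near corners z.022 [[0.5656 0.0992]
 [0.6241 0.1426]]
[[ 323.7672 -113.0937]
 [ 323.3985   11.6184]
 [ 323.1635  120.0535]
 [ 322.8483  215.2303]]
```

View pics/w1c.png

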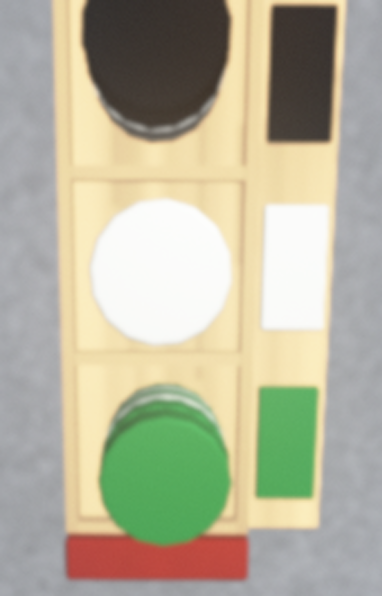

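Request:
{"method": "drive_tool", "body": {"plan": [[[0, 0.1, -1, 0, 0, 0], [0, 0, -1, 0, 0, 0], [0, 0, -1, 0, 0, 0], [0, 0, -1, 0, 0, 0], [0, 0, -1, 0, 0, 0], [0, 0, -1, 0, 0, 0], [0, 0, -1, 0, 0, 0], [0, 0, -0.4, 0, 0, 0]]]}}

```text
time: 4.2
position: [0.5639, 0.168, 0.2135]
tool_rot: [0.449, 0.893, -0.001, -0.001]
ft_force: [-0.0, -0.4, -0.3]
grip_width: 0.087
```

Request:
{"method": "drive_tool", "body": {"plan": [[[0, 0, 0, 0, 0, 0], [0, 0, 0, 0, 0, 0], [0, 0, 0, 0, 0, 0], [0, 0, 0, 0, 0, 0]]], "grip": 1, "force": 15}}

```text
time: 4.7
position: [0.5646, 0.1677, 0.2155]
tool_rot: [0.449, 0.893, 0.0, 0.001]
ft_force: [-0.2, -0.1, 0.0]
grip_width: 0.055
```

```bash
python3 - <<'E'
from h import *
import cv2
im=camera("side")[:,:,::-1].copy();cv2.imwrite("pics/s1.png",im)
o=robot.get_obs();print(o["position"],o["grip_width"],o["ft_force"])
E
```

```text
[0.56451582 0.16768744 0.21533502] 0.05096691792079406 [ 1.6133598  -0.43401834 -1.19981318]
```

View pics/s1.png

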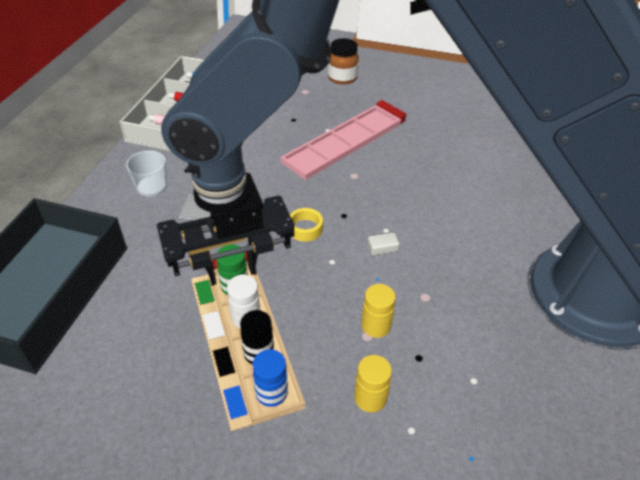

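The side view shows the fingers closing around the green jar at (231,262), clear of the white jar. They need a little more time to shut.

Request:
{"method": "drive_tool", "body": {"plan": [[[0, 0, 0, 0, 0, 0], [0, 0, 0, 0, 0, 0], [0, 0, 0, 0, 0, 0]]]}}

```text
time: 5.12
position: [0.5644, 0.1676, 0.2151]
tool_rot: [0.449, 0.893, 0.0, 0.0]
ft_force: [-0.8, -1.0, 5.0]
grip_width: 0.046
```

Request:
{"method": "drive_tool", "body": {"plan": [[[0, 0, 0.4, 0, 0, 0], [0, 0, 0.6, 0, 0, 0], [0, 0, 1, 0, 0, 0], [0, 0, 1, 0, 0, 0], [0, 0, 1, 0, 0, 0], [0, 0, 0.5, 0, 0, 0]]]}}

```text
time: 5.88
position: [0.5646, 0.1678, 0.3294]
tool_rot: [0.449, 0.893, 0.001, 0.001]
ft_force: [-0.1, 0.2, -1.7]
grip_width: 0.0455
```

Request:
{"method": "drive_tool", "body": {"plan": [[[0, -0.5, 0, 0, 0, -0.7], [0, -0.9, 0, 0, 0, -0.7], [0, -0.9, 0, 0, 0, -0.7], [0, -0.9, 0, 0, 0, -0.7], [0, -0.9, 0, 0, 0, -0.7], [0, -0.9, 0, 0, 0, -0.7], [0, -0.9, 0, 0, 0, -0.7], [0, -0.9, 0, 0, 0, -0.7]]]}}

```text
time: 6.88
position: [0.5641, -0.003, 0.3272]
tool_rot: [0.689, 0.725, -0.0, -0.0]
ft_force: [0.2, -0.6, -0.6]
grip_width: 0.0457
```

Request:
{"method": "drive_tool", "body": {"plan": [[[-0.1, -0.9, 0, 0, 0, -0.7], [-0.1, -0.9, 0, 0, 0, -0.7], [-0.1, -0.9, 0, 0, 0, -0.7], [-0.1, -0.9, 0, 0, 0, -0.7], [-0.1, -0.9, 0, 0, 0, -0.7], [-0.1, -0.9, 0, 0, 0, -0.7], [0, -0.9, 0, 0, 0, -0.7], [0, -0.6, 0, 0, 0, -0.7]]]}}

```text
time: 7.88
position: [0.5494, -0.1762, 0.3272]
tool_rot: [0.87, 0.494, 0.0, 0.0]
ft_force: [-0.5, 0.2, -1.7]
grip_width: 0.0458
```

```bash
python3 - <<'E'
from h import *
import cv2
W,T=wcam();im=camera("wrist")[:,:,::-1].copy();cv2.imwrite("pics/w2.png",im);np.save("W2.npy",W);print(T.round(4))
E
```

```text
[[ 5.127e-01  8.586e-01  2.000e-04  5.494e-01]
 [ 8.586e-01 -5.127e-01 -2.000e-04 -1.762e-01]
 [-1.000e-04  2.000e-04 -1.000e+00  3.272e-01]
 [ 0.000e+00  0.000e+00  0.000e+00  1.000e+00]]
```

View pics/w2.png

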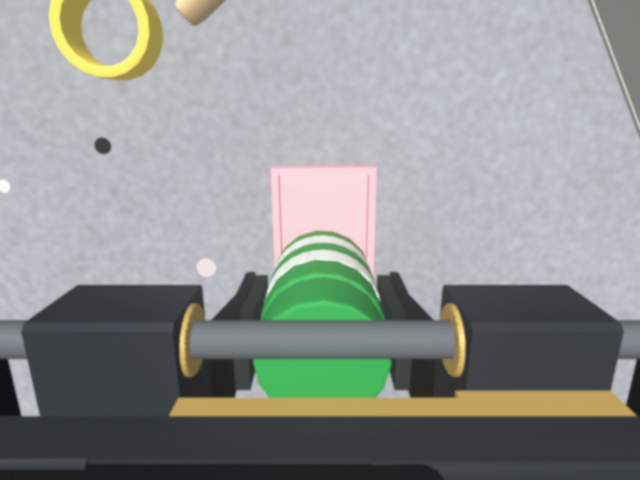

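```bash
python3 - <<'E'
from h import *
W=np.load("W2.npy")
e=ray("wrist",[(271,167),(376.5,167)],.014,W)[:,:2];print(e,np.linalg.norm(e[0]-e[1]))
d=e[1]-e[0];d/=np.linalg.norm(d);a=np.array([d[1],-d[0]]);m=e.mean(0);
if a[1]>0:a=-a
print(a,[ (m+a*t).round(4).tolist() for t in (.0365,.1045,.1725,.2405)])
E
```

```text
[[ 0.53807735 -0.12548307]
 [ 0.60161949 -0.16345373]] 0.07402279671943296
[-0.512959   -0.85841311] [[0.5511, -0.1758], [0.5162, -0.2342], [0.4814, -0.2925], [0.4465, -0.3509]]
```

The green jar is held upright at rows 230–400. The pink rack's far edge at row 167 agrees with the top-view fit to 2 mm, so I'll lower it.

Request:
{"method": "drive_tool", "body": {"plan": [[[0, 0, -0.7, 0, 0, 0], [0, 0, -1, 0, 0, 0], [0, 0, -1, 0, 0, 0], [0, 0, -0.8, 0, 0, 0], [0, 0, -0.5, 0, 0, 0], [0, 0, -0.3, 0, 0, 0], [0, 0, -0.15, 0, 0, 0], [0, 0, 0, 0, 0, 0]]]}}

```text
time: 8.93
position: [0.5495, -0.1749, 0.2162]
tool_rot: [0.869, 0.495, 0.0, 0.0]
ft_force: [0.7, -0.7, -0.7]
grip_width: 0.0455
```

Request:
{"method": "drive_tool", "body": {"plan": [[[0, 0, 0, 0, 0, 0], [0, 0, 0, 0, 0, 0], [0, 0, 0, 0, 0, 0], [0, 0, 0, 0, 0, 0], [0, 0, 0, 0, 0, 0]]], "grip": 0}}

```text
time: 9.55
position: [0.5494, -0.1748, 0.2161]
tool_rot: [0.869, 0.495, 0.0, 0.0]
ft_force: [-0.4, -0.2, -0.5]
grip_width: 0.0845
```

Request:
{"method": "drive_tool", "body": {"plan": [[[0, 0, 0.5, 0, 0, 0], [0, 0, 1, 0, 0, 0], [0, 0, 1, 0, 0, 0], [0, 0, 1, 0, 0, 0], [0, 0, 1, 0, 0, 0], [0, 0, 1, 0, 0, 0]]]}}

```text
time: 10.3
position: [0.5492, -0.1747, 0.3552]
tool_rot: [0.869, 0.495, 0.0, 0.0]
ft_force: [0.1, 1.0, 1.0]
grip_width: 0.0869
```

```bash
python3 - <<'E'
from h import *
import cv2
W,T=wcam();im=camera("wrist")[:,:,::-1].copy();cv2.imwrite("pics/w3.png",im)
print(T.round(4))
e=np.array([[.5494,-.1762]]);print(proj("wrist",np.c_[e,[[.081]]],W))
E
```

```text
[[ 5.091e-01  8.607e-01  8.000e-04  5.492e-01]
 [ 8.607e-01 -5.091e-01 -4.000e-04 -1.747e-01]
 [ 0.000e+00  9.000e-04 -1.000e+00  3.552e-01]
 [ 0.000e+00  0.000e+00  0.000e+00  1.000e+00]]
[[323.15212607 236.19652501]]
```

View pics/w3.png

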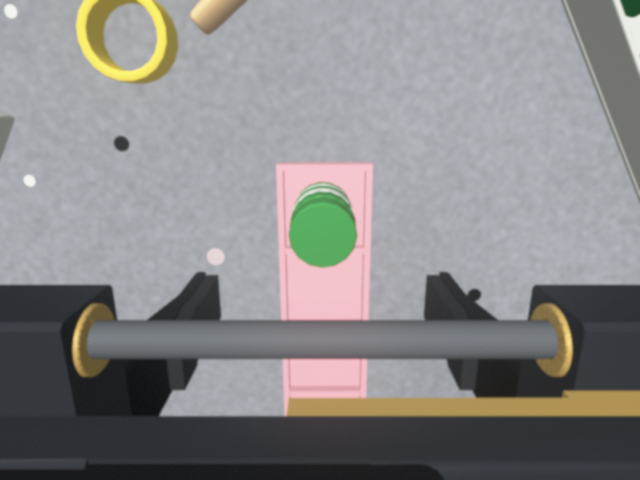

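The wrist view shows green upright in the end well, lid at (323,230) close to the predicted (323,236). Next is white.

Request:
{"method": "drive_tool", "body": {"plan": [[[0, 0.8, 0, 0, 0, 0.7], [0, 1, 0, 0, 0, 0.7], [0, 1, 0, 0, 0, 0.7], [0, 1, 0, 0, 0, 0.7], [0, 1, 0, 0, 0, 0.7], [0, 1, 0, 0, 0, 0.7], [0, 1, 0, 0, 0, 0.7], [0, 1, 0, 0, 0, 0.7]]]}}

```text
time: 11.35
position: [0.5491, 0.021, 0.3536]
tool_rot: [0.688, 0.726, 0.0, 0.0]
ft_force: [-0.2, -0.8, 0.4]
grip_width: 0.0871
```

Request:
{"method": "drive_tool", "body": {"plan": [[[-0.2, 1, 0, 0, 0, 0.7], [-0.2, 1, 0, 0, 0, 0.7], [-0.2, 1, 0, 0, 0, 0.7], [-0.2, 1, 0, 0, 0, 0.7], [-0.2, 1, 0, 0, 0, 0.7], [0, 1, 0, 0, 0, 0.7], [0, 1, 0, 0, 0, 0.7], [0, 0.9, 0, 0, 0, 0.7]]]}}

```text
time: 12.35
position: [0.5241, 0.2186, 0.3536]
tool_rot: [0.448, 0.894, 0.0, 0.0]
ft_force: [-0.8, -0.2, 0.1]
grip_width: 0.0872
```

```bash
python3 - <<'E'
from h import *
import cv2
W,T=wcam();im=camera("wrist")[:,:,::-1].copy();cv2.imwrite("pics/w4.png",im);np.save("W4.npy",W);print(T.round(4))
E
```

```text
[[-5.983e-01  8.013e-01  3.000e-04  5.241e-01]
 [ 8.013e-01  5.983e-01  1.000e-04  2.186e-01]
 [-1.000e-04  3.000e-04 -1.000e+00  3.536e-01]
 [ 0.000e+00  0.000e+00  0.000e+00  1.000e+00]]
```

View pics/w4.png

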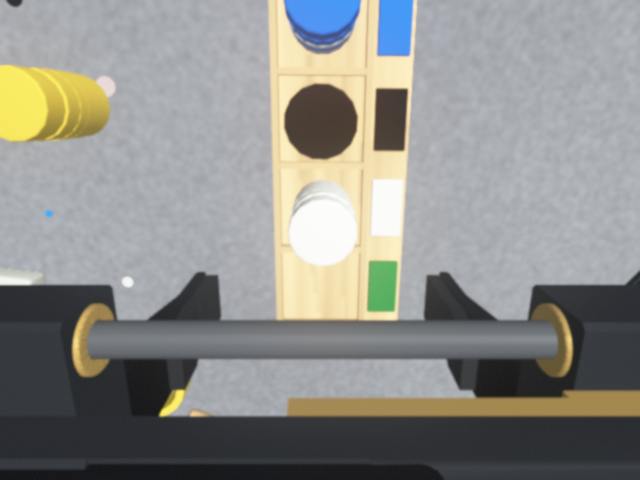

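```bash
python3 - <<'E'
from h import *
W=np.load("W4.npy")
print("w,k",ray("wrist",[(323.5,231.5),(320.5,121)],.081,W)[:,:2].round(4))
print(ray("wrist",[(321,1)],.081,W)[:,:2].round(4))
E
```

```text
w,k [[0.5237 0.2211]
 [0.4819 0.2741]]
[[0.4443 0.325 ]]
```

Request:
{"method": "drive_tool", "body": {"plan": [[[0, 0.1, -0.6, 0, 0, 0], [0, 0, -1, 0, 0, 0], [0, 0, -1, 0, 0, 0], [0, 0, -1, 0, 0, 0], [0, 0, -1, 0, 0, 0], [0, 0, -0.7, 0, 0, 0], [0, 0, -0.25, 0, 0, 0], [0, 0, 0, 0, 0, 0]]]}}

```text
time: 13.4
position: [0.5244, 0.2199, 0.2145]
tool_rot: [0.45, 0.893, -0.0, -0.0]
ft_force: [-0.6, -0.5, -0.0]
grip_width: 0.0874
```

Request:
{"method": "drive_tool", "body": {"plan": [[[0, 0, 0, 0, 0, 0], [0, 0, 0, 0, 0, 0], [0, 0, 0, 0, 0, 0], [0, 0, 0, 0, 0, 0], [0, 0, 0, 0, 0, 0], [0, 0, 0, 0, 0, 0], [0, 0, 0, 0, 0, 0]]], "grip": 1, "force": 15}}

```text
time: 14.28
position: [0.5242, 0.2201, 0.2149]
tool_rot: [0.449, 0.893, -0.0, -0.0]
ft_force: [-1.0, 0.3, 2.2]
grip_width: 0.046
```

Request:
{"method": "drive_tool", "body": {"plan": [[[0, 0, 0.4, 0, 0, 0], [0, 0, 0.6, 0, 0, 0], [0, 0, 1, 0, 0, 0], [0, 0, 1, 0, 0, 0], [0, 0, 1, 0, 0, 0], [0, 0, 0.5, 0, 0, 0]]]}}

```text
time: 15.02
position: [0.5246, 0.2203, 0.3295]
tool_rot: [0.449, 0.893, 0.001, 0.001]
ft_force: [-0.2, -1.4, -1.8]
grip_width: 0.0453
```

Request:
{"method": "drive_tool", "body": {"plan": [[[0, -0.6, 0, 0, 0, -0.7], [0, -1, 0, 0, 0, -0.7], [0, -1, 0, 0, 0, -0.7], [0, -1, 0, 0, 0, -0.7], [0, -1, 0, 0, 0, -0.7], [0, -1, 0, 0, 0, -0.7], [0, -1, 0, 0, 0, -0.7], [0, -1, 0, 0, 0, -0.7]]]}}

```text
time: 16.02
position: [0.5242, 0.0294, 0.3273]
tool_rot: [0.689, 0.725, -0.0, -0.0]
ft_force: [-0.3, -0.3, -2.6]
grip_width: 0.0458
```

Request:
{"method": "drive_tool", "body": {"plan": [[[-0.1, -1, 0, 0, 0, -0.7], [-0.1, -1, 0, 0, 0, -0.7], [-0.1, -1, 0, 0, 0, -0.7], [-0.1, -1, 0, 0, 0, -0.7], [0, -1, 0, 0, 0, -0.7], [0, -1, 0, 0, 0, -0.7], [0, -1, 0, 0, 0, -0.7], [0, -1, 0, 0, 0, -0.7]]]}}

```text
time: 17.02
position: [0.5142, -0.1706, 0.3273]
tool_rot: [0.869, 0.494, -0.0, -0.0]
ft_force: [-0.1, 0.5, -1.7]
grip_width: 0.0459
```

Request:
{"method": "drive_tool", "body": {"plan": [[[0, -1, 0, 0, 0, 0], [0, -1, 0, 0, 0, 0], [0, -0.6, 0, 0, 0, 0], [0, 0, 0, 0, 0, 0]]]}}

```text
time: 17.52
position: [0.5143, -0.2356, 0.3272]
tool_rot: [0.869, 0.495, 0.0, -0.0]
ft_force: [-0.2, -0.1, -2.0]
grip_width: 0.0455
```

```bash
python3 - <<'E'
from h import *
import cv2
W,T=wcam();im=camera("wrist")[:,:,::-1].copy();cv2.imwrite("pics/w5.png",im);np.save("W5.npy",W);print(T.round(4))
E
```

```text
[[ 5.104e-01  8.599e-01  2.000e-04  5.143e-01]
 [ 8.599e-01 -5.104e-01  1.000e-04 -2.356e-01]
 [ 2.000e-04  1.000e-04 -1.000e+00  3.272e-01]
 [ 0.000e+00  0.000e+00  0.000e+00  1.000e+00]]
```

View pics/w5.png

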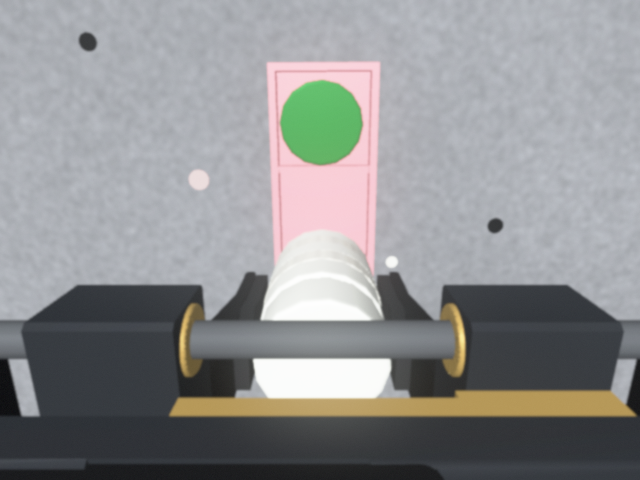

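White is held in line with the rack and green stands at (321,122). Now I'll lower and release.

Request:
{"method": "drive_tool", "body": {"plan": [[[0, 0, -0.7, 0, 0, 0], [0, 0, -1, 0, 0, 0], [0, 0, -1, 0, 0, 0], [0, 0, -0.8, 0, 0, 0], [0, 0, -0.5, 0, 0, 0], [0, 0, -0.3, 0, 0, 0], [0, 0, -0.15, 0, 0, 0], [0, 0, 0, 0, 0, 0]]]}}

```text
time: 18.58
position: [0.5145, -0.2348, 0.2162]
tool_rot: [0.869, 0.495, 0.0, 0.0]
ft_force: [0.5, 0.0, -2.4]
grip_width: 0.0457
```

Request:
{"method": "drive_tool", "body": {"plan": [[[0, 0, 0, 0, 0, 0], [0, 0, 0, 0, 0, 0], [0, 0, 0, 0, 0, 0], [0, 0, 0, 0, 0, 0], [0, 0, 0, 0, 0, 0]]], "grip": 0}}

```text
time: 19.2
position: [0.5144, -0.2348, 0.2161]
tool_rot: [0.869, 0.495, 0.0, 0.0]
ft_force: [0.9, 0.3, -0.3]
grip_width: 0.0844
```

Request:
{"method": "drive_tool", "body": {"plan": [[[0, 0, 0.5, 0, 0, 0], [0, 0, 1, 0, 0, 0], [0, 0, 1, 0, 0, 0], [0, 0, 1, 0, 0, 0], [0, 0, 1, 0, 0, 0], [0, 0, 1, 0, 0, 0]]]}}

```text
time: 19.95
position: [0.5142, -0.2347, 0.3552]
tool_rot: [0.869, 0.495, 0.0, 0.0]
ft_force: [0.2, -0.5, 0.2]
grip_width: 0.0869
```

```bash
python3 - <<'E'
from h import *
import cv2
W,T=wcam();im=camera("wrist")[:,:,::-1].copy();cv2.imwrite("pics/w6.png",im)
E
```

```text
(no output)
```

View pics/w6.png

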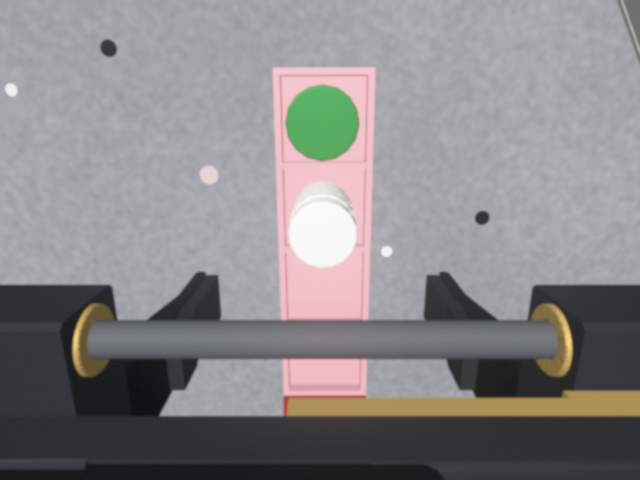

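White stands upright in the second well, lid at (323,232), and green is at (322,122). Next is black.

Request:
{"method": "drive_tool", "body": {"plan": [[[0, 0.8, 0, 0, 0, 0.7], [0, 1, 0, 0, 0, 0.7], [0, 1, 0, 0, 0, 0.7], [0, 1, 0, 0, 0, 0.7], [0, 1, 0, 0, 0, 0.7], [0, 1, 0, 0, 0, 0.7], [0, 1, 0, 0, 0, 0.7], [0, 1, 0, 0, 0, 0.7]]]}}

```text
time: 21.0
position: [0.5142, -0.039, 0.3538]
tool_rot: [0.688, 0.726, 0.0, 0.0]
ft_force: [0.7, 0.8, -1.6]
grip_width: 0.0872
```

Request:
{"method": "drive_tool", "body": {"plan": [[[0, 1, 0, 0, 0, 0.7], [0, 1, 0, 0, 0, 0.7], [0, 1, 0, 0, 0, 0.7], [-0.2, 1, 0, 0, 0, 0.7], [-0.2, 1, 0, 0, 0, 0.7], [-0.2, 1, 0, 0, 0, 0.7], [-0.2, 1, 0, 0, 0, 0.7], [-0.2, 1, 0, 0, 0, 0.7]]]}}

```text
time: 22.0
position: [0.489, 0.161, 0.3538]
tool_rot: [0.448, 0.894, 0.0, 0.0]
ft_force: [-0.7, -0.0, -0.2]
grip_width: 0.0868
```

Request:
{"method": "drive_tool", "body": {"plan": [[[-0.2, 1, 0, 0, 0, 0], [-0.1, 1, 0, 0, 0, 0], [0, 1, 0, 0, 0, 0], [0, 1, 0, 0, 0, 0], [0, 0.5, 0, 0, 0, 0], [0, 0, 0, 0, 0, 0]]]}}

```text
time: 22.75
position: [0.4817, 0.2731, 0.3535]
tool_rot: [0.449, 0.894, -0.0, 0.0]
ft_force: [-0.2, -1.2, 0.4]
grip_width: 0.0869
```

```bash
python3 - <<'E'
from h import *
import cv2
W,T=wcam();im=camera("wrist")[:,:,::-1].copy();cv2.imwrite("pics/w7.png",im);np.save("W7.npy",W);print(T.round(4))
E
```

```text
[[-5.973e-01  8.020e-01  1.000e-04  4.817e-01]
 [ 8.020e-01  5.973e-01 -2.000e-04  2.731e-01]
 [-3.000e-04 -0.000e+00 -1.000e+00  3.535e-01]
 [ 0.000e+00  0.000e+00  0.000e+00  1.000e+00]]
```

View pics/w7.png

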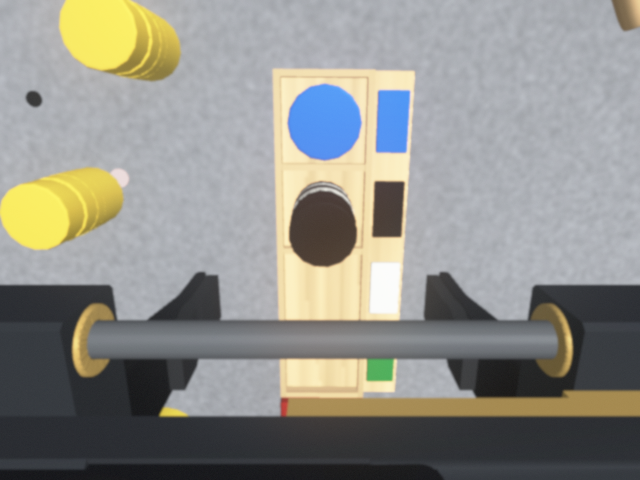

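```bash
python3 - <<'E'
from h import *
W=np.load("W7.npy")
print("k,b",ray("wrist",[(323,232.5),(324.5,122)],.081,W)[:,:2].round(4))
E
```

```text
k,b [[0.4814 0.2748]
 [0.4417 0.3295]]
```

Request:
{"method": "drive_tool", "body": {"plan": [[[0, 0.1, -0.6, 0, 0, 0], [0, 0, -1, 0, 0, 0], [0, 0, -1, 0, 0, 0], [0, 0, -1, 0, 0, 0], [0, 0, -1, 0, 0, 0], [0, 0, -0.7, 0, 0, 0], [0, 0, -0.25, 0, 0, 0], [0, 0, 0, 0, 0, 0]]]}}

```text
time: 23.8
position: [0.4819, 0.275, 0.2145]
tool_rot: [0.449, 0.893, -0.0, -0.0]
ft_force: [-0.3, 0.2, -0.7]
grip_width: 0.0869
```

Request:
{"method": "drive_tool", "body": {"plan": [[[0, 0, 0, 0, 0, 0], [0, 0, 0, 0, 0, 0], [0, 0, 0, 0, 0, 0], [0, 0, 0, 0, 0, 0], [0, 0, 0, 0, 0, 0], [0, 0, 0, 0, 0, 0], [0, 0, 0, 0, 0, 0]]], "grip": 1, "force": 15}}

```text
time: 24.68
position: [0.4818, 0.2751, 0.2148]
tool_rot: [0.449, 0.893, -0.0, -0.0]
ft_force: [-0.2, -0.6, 2.7]
grip_width: 0.0456
```

Request:
{"method": "drive_tool", "body": {"plan": [[[0, 0, 0.4, 0, 0, 0], [0, 0, 0.6, 0, 0, 0], [0, 0, 1, 0, 0, 0], [0, 0, 1, 0, 0, 0], [0, 0, 1, 0, 0, 0], [0, 0, 0.5, 0, 0, 0]]]}}

```text
time: 25.42
position: [0.4821, 0.2753, 0.3294]
tool_rot: [0.449, 0.893, 0.001, 0.001]
ft_force: [0.8, 0.0, -1.3]
grip_width: 0.0458
```

Request:
{"method": "drive_tool", "body": {"plan": [[[0, -0.6, 0, 0, 0, -0.7], [0, -1, 0, 0, 0, -0.7], [0, -1, 0, 0, 0, -0.7], [0, -1, 0, 0, 0, -0.7], [0, -1, 0, 0, 0, -0.7], [0, -1, 0, 0, 0, -0.7], [0, -1, 0, 0, 0, -0.7], [0, -1, 0, 0, 0, -0.7]]]}}

```text
time: 26.42
position: [0.4817, 0.0844, 0.3273]
tool_rot: [0.689, 0.724, -0.0, -0.0]
ft_force: [0.0, -0.9, -1.2]
grip_width: 0.0456
```

Request:
{"method": "drive_tool", "body": {"plan": [[[0, -1, 0, 0, 0, -0.7], [0, -1, 0, 0, 0, -0.7], [0, -1, 0, 0, 0, -0.7], [0, -1, 0, 0, 0, -0.7], [0, -1, 0, 0, 0, -0.7], [0, -1, 0, 0, 0, -0.7], [0, -1, 0, 0, 0, -0.7], [0, -1, 0, 0, 0, -0.7]]]}}

```text
time: 27.42
position: [0.4816, -0.1156, 0.3273]
tool_rot: [0.869, 0.494, -0.0, -0.0]
ft_force: [-0.3, -0.2, -1.6]
grip_width: 0.0455
```

Request:
{"method": "drive_tool", "body": {"plan": [[[0, -1, 0, 0, 0, 0], [0, -1, 0, 0, 0, 0], [0, -1, 0, 0, 0, 0], [0, -1, 0, 0, 0, 0], [0, -1, 0, 0, 0, 0], [0, -1, 0, 0, 0, 0], [0, -0.8, 0, 0, 0, 0], [0, -0.3, 0, 0, 0, 0]]]}}

```text
time: 28.42
position: [0.4819, -0.2937, 0.3272]
tool_rot: [0.869, 0.495, 0.0, 0.0]
ft_force: [0.0, 0.5, -1.1]
grip_width: 0.0457
```

```bash
python3 - <<'E'
from h import *
import cv2
W,T=wcam();im=camera("wrist")[:,:,::-1].copy();cv2.imwrite("pics/w8.png",im);np.save("W8.npy",W);print(T.round(4))
E
```

```text
[[ 5.102e-01  8.601e-01  4.000e-04  4.819e-01]
 [ 8.601e-01 -5.102e-01 -3.000e-04 -2.937e-01]
 [-0.000e+00  5.000e-04 -1.000e+00  3.272e-01]
 [ 0.000e+00  0.000e+00  0.000e+00  1.000e+00]]
```

View pics/w8.png

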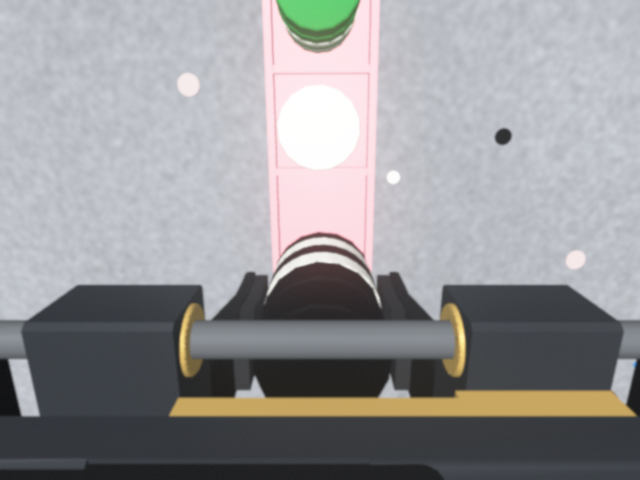

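Black is in line with the rack, with white at (318,127) and green beyond it. Now I'll lower and release.

Request:
{"method": "drive_tool", "body": {"plan": [[[0, 0, -0.7, 0, 0, 0], [0, 0, -1, 0, 0, 0], [0, 0, -1, 0, 0, 0], [0, 0, -0.8, 0, 0, 0], [0, 0, -0.5, 0, 0, 0], [0, 0, -0.3, 0, 0, 0], [0, 0, -0.15, 0, 0, 0], [0, 0, 0, 0, 0, 0]]]}}

```text
time: 29.48
position: [0.482, -0.2924, 0.2162]
tool_rot: [0.869, 0.495, 0.0, 0.0]
ft_force: [0.1, -0.1, -1.9]
grip_width: 0.0457
```

Request:
{"method": "drive_tool", "body": {"plan": [[[0, 0, 0, 0, 0, 0], [0, 0, 0, 0, 0, 0], [0, 0, 0, 0, 0, 0], [0, 0, 0, 0, 0, 0], [0, 0, 0, 0, 0, 0]]], "grip": 0}}

```text
time: 30.1
position: [0.4819, -0.2923, 0.216]
tool_rot: [0.869, 0.495, -0.0, 0.0]
ft_force: [-0.3, -0.0, 0.6]
grip_width: 0.0842
```

Request:
{"method": "drive_tool", "body": {"plan": [[[0, 0, 0.5, 0, 0, 0], [0, 0, 1, 0, 0, 0], [0, 0, 1, 0, 0, 0], [0, 0, 1, 0, 0, 0], [0, 0, 1, 0, 0, 0], [0, 0, 1, 0, 0, 0]]]}}

```text
time: 30.85
position: [0.4817, -0.2922, 0.3552]
tool_rot: [0.869, 0.495, 0.0, 0.0]
ft_force: [-0.6, 0.3, -0.8]
grip_width: 0.0867
```

```bash
python3 - <<'E'
from h import *
import cv2
W,T=wcam();im=camera("wrist")[:,:,::-1].copy();cv2.imwrite("pics/w9.png",im)
E
```

```text
(no output)
```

View pics/w9.png

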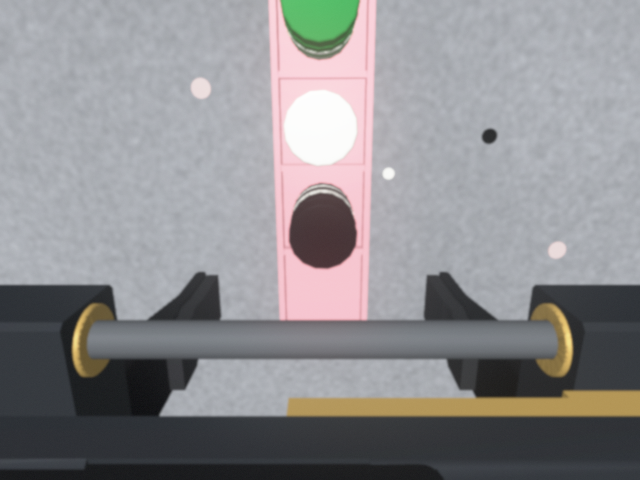

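Black stands in the third well, lid at (322,231). Next is blue, the last jar.

Request:
{"method": "drive_tool", "body": {"plan": [[[0, 0.8, 0, 0, 0, 0.7], [0, 1, 0, 0, 0, 0.7], [0, 1, 0, 0, 0, 0.7], [0, 1, 0, 0, 0, 0.7], [0, 1, 0, 0, 0, 0.7], [0, 1, 0, 0, 0, 0.7], [0, 1, 0, 0, 0, 0.7], [0, 1, 0, 0, 0, 0.7]]]}}

```text
time: 31.9
position: [0.4817, -0.0965, 0.3538]
tool_rot: [0.688, 0.726, 0.0, 0.0]
ft_force: [0.1, -0.4, 0.2]
grip_width: 0.0871
```

Request:
{"method": "drive_tool", "body": {"plan": [[[0, 1, 0, 0, 0, 0.7], [0, 1, 0, 0, 0, 0.7], [0, 1, 0, 0, 0, 0.7], [0, 1, 0, 0, 0, 0.7], [0, 1, 0, 0, 0, 0.7], [0, 1, 0, 0, 0, 0.7], [0, 1, 0, 0, 0, 0.7], [0, 1, 0, 0, 0, 0.7]]]}}

```text
time: 32.9
position: [0.4817, 0.1035, 0.3538]
tool_rot: [0.448, 0.894, 0.0, 0.0]
ft_force: [0.1, -0.6, -0.4]
grip_width: 0.0869
```

Request:
{"method": "drive_tool", "body": {"plan": [[[-0.2, 1, 0, 0, 0, 0], [-0.2, 1, 0, 0, 0, 0], [-0.2, 1, 0, 0, 0, 0], [-0.2, 1, 0, 0, 0, 0], [-0.2, 1, 0, 0, 0, 0], [-0.2, 1, 0, 0, 0, 0], [-0.2, 1, 0, 0, 0, 0], [-0.2, 1, 0, 0, 0, 0]]]}}

```text
time: 33.9
position: [0.4415, 0.3034, 0.3537]
tool_rot: [0.449, 0.893, 0.0, 0.0]
ft_force: [0.2, 0.1, -0.0]
grip_width: 0.0871
```

Request:
{"method": "drive_tool", "body": {"plan": [[[0, 0.8, 0, 0, 0, 0], [0, 0.3, 0, 0, 0, 0], [0, 0, 0, 0, 0, 0]]]}}

```text
time: 34.28
position: [0.442, 0.3303, 0.3535]
tool_rot: [0.449, 0.893, -0.0, 0.0]
ft_force: [-0.7, -1.2, 0.4]
grip_width: 0.087
```

```bash
python3 - <<'E'
from h import *
import cv2
W,T=wcam();im=camera("wrist")[:,:,::-1].copy();cv2.imwrite("pics/w10.png",im);np.save("W10.npy",W);print(T.round(4))
print("b",ray("wrist",[(323,232.5)],.081,W)[:,:2].round(4))
E
```

```text
[[-5.967e-01  8.025e-01  2.000e-04  4.420e-01]
 [ 8.025e-01  5.967e-01 -2.000e-04  3.303e-01]
 [-3.000e-04  0.000e+00 -1.000e+00  3.535e-01]
 [ 0.000e+00  0.000e+00  0.000e+00  1.000e+00]]
b [[0.4417 0.332 ]]
```

View pics/w10.png

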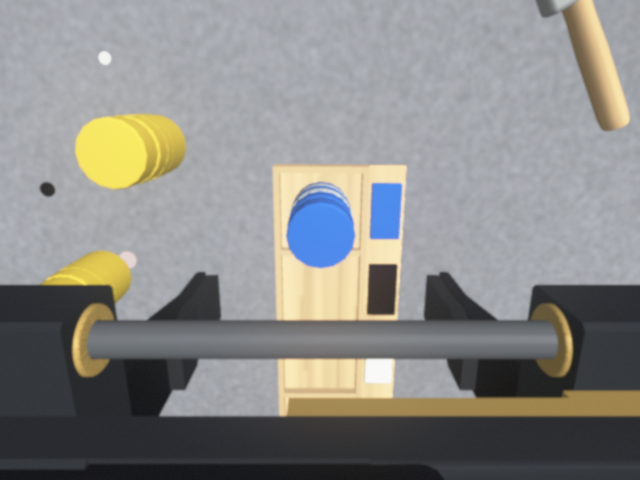

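Request:
{"method": "drive_tool", "body": {"plan": [[[0, 0, -0.6, 0, 0, 0], [0, 0, -1, 0, 0, 0], [0, 0, -1, 0, 0, 0], [0, 0, -1, 0, 0, 0], [0, 0, -1, 0, 0, 0], [0, 0, -0.7, 0, 0, 0], [0, 0, -0.25, 0, 0, 0], [0, 0, 0, 0, 0, 0]]]}}

```text
time: 35.33
position: [0.4419, 0.33, 0.2145]
tool_rot: [0.449, 0.893, -0.0, -0.0]
ft_force: [0.6, -0.7, 0.5]
grip_width: 0.0873
```

Request:
{"method": "drive_tool", "body": {"plan": [[[0, 0, 0, 0, 0, 0], [0, 0, 0, 0, 0, 0], [0, 0, 0, 0, 0, 0], [0, 0, 0, 0, 0, 0], [0, 0, 0, 0, 0, 0], [0, 0, 0, 0, 0, 0], [0, 0, 0, 0, 0, 0]]], "grip": 1, "force": 15}}

```text
time: 36.2
position: [0.4418, 0.3301, 0.2149]
tool_rot: [0.449, 0.893, -0.0, -0.0]
ft_force: [-0.8, -0.7, 2.5]
grip_width: 0.0455
```

Request:
{"method": "drive_tool", "body": {"plan": [[[0, 0, 0.4, 0, 0, 0], [0, 0, 0.6, 0, 0, 0], [0, 0, 1, 0, 0, 0], [0, 0, 1, 0, 0, 0], [0, 0, 1, 0, 0, 0], [0, 0, 0.5, 0, 0, 0]]]}}

```text
time: 36.95
position: [0.442, 0.3303, 0.3294]
tool_rot: [0.449, 0.893, 0.001, 0.001]
ft_force: [0.3, -1.0, -1.9]
grip_width: 0.0453
```

Request:
{"method": "drive_tool", "body": {"plan": [[[0, -0.6, 0, 0, 0, -0.7], [0, -1, 0, 0, 0, -0.7], [0, -1, 0, 0, 0, -0.7], [0, -1, 0, 0, 0, -0.7], [0, -1, 0, 0, 0, -0.7], [0, -1, 0, 0, 0, -0.7], [0, -1, 0, 0, 0, -0.7], [0, -1, 0, 0, 0, -0.7]]]}}

```text
time: 37.95
position: [0.4417, 0.1394, 0.3274]
tool_rot: [0.689, 0.725, -0.0, -0.0]
ft_force: [0.1, -0.5, -1.4]
grip_width: 0.0461
```

Request:
{"method": "drive_tool", "body": {"plan": [[[0, -1, 0, 0, 0, -0.7], [0, -1, 0, 0, 0, -0.7], [0, -1, 0, 0, 0, -0.7], [0, -1, 0, 0, 0, -0.7], [0, -1, 0, 0, 0, -0.7], [0, -1, 0, 0, 0, -0.7], [0, -1, 0, 0, 0, -0.7], [0, -1, 0, 0, 0, -0.7]]]}}

```text
time: 38.95
position: [0.4417, -0.0606, 0.3274]
tool_rot: [0.869, 0.494, 0.0, -0.0]
ft_force: [0.8, 0.9, -1.1]
grip_width: 0.0455
```

Request:
{"method": "drive_tool", "body": {"plan": [[[0, -1, 0, 0, 0, 0], [0, -1, 0, 0, 0, 0], [0, -1, 0, 0, 0, 0], [0, -1, 0, 0, 0, 0], [0, -1, 0, 0, 0, 0], [0, -1, 0, 0, 0, 0], [0.1, -1, 0, 0, 0, 0], [0.1, -1, 0, 0, 0, 0]]]}}

```text
time: 39.95
position: [0.447, -0.2611, 0.3273]
tool_rot: [0.869, 0.495, 0.0, 0.0]
ft_force: [0.4, 1.1, -1.5]
grip_width: 0.0456
```

Request:
{"method": "drive_tool", "body": {"plan": [[[0, -1, 0, 0, 0, 0], [0, -1, 0, 0, 0, 0], [0, -1, 0, 0, 0, 0], [0, -0.6, 0, 0, 0, 0], [0, 0, 0, 0, 0, 0]]]}}

```text
time: 40.58
position: [0.4468, -0.351, 0.3271]
tool_rot: [0.869, 0.495, 0.0, 0.0]
ft_force: [1.1, -0.5, -2.2]
grip_width: 0.0458
```

```bash
python3 - <<'E'
from h import *
import cv2
W,T=wcam();im=camera("wrist")[:,:,::-1].copy();cv2.imwrite("pics/w11.png",im);print(T.round(4))
E
```

```text
[[ 5.104e-01  8.599e-01  3.000e-04  4.468e-01]
 [ 8.599e-01 -5.104e-01 -1.000e-04 -3.510e-01]
 [ 0.000e+00  3.000e-04 -1.000e+00  3.271e-01]
 [ 0.000e+00  0.000e+00  0.000e+00  1.000e+00]]
```

View pics/w11.png

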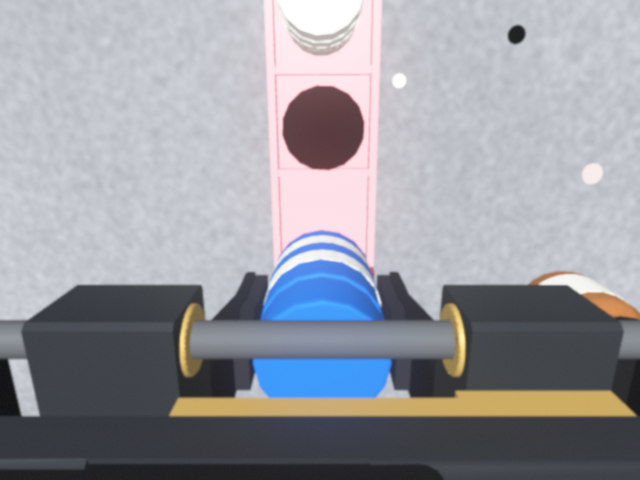

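Blue is in line with the last well, black at (323,127). The brown bottle at (590,290) is well clear of the gripper body, so I'll lower and release.

Request:
{"method": "drive_tool", "body": {"plan": [[[0, 0, -0.7, 0, 0, 0], [0, 0, -1, 0, 0, 0], [0, 0, -1, 0, 0, 0], [0, 0, -0.8, 0, 0, 0], [0, 0, -0.5, 0, 0, 0], [0, 0, -0.3, 0, 0, 0], [0, 0, -0.15, 0, 0, 0], [0, 0, 0, 0, 0, 0]]]}}

```text
time: 41.62
position: [0.447, -0.3499, 0.2162]
tool_rot: [0.869, 0.495, 0.0, 0.0]
ft_force: [-0.3, -1.3, -0.8]
grip_width: 0.0457
```

Request:
{"method": "drive_tool", "body": {"plan": [[[0, 0, 0, 0, 0, 0], [0, 0, 0, 0, 0, 0], [0, 0, 0, 0, 0, 0], [0, 0, 0, 0, 0, 0], [0, 0, 0, 0, 0, 0]]], "grip": 0}}

```text
time: 42.25
position: [0.4469, -0.3498, 0.2161]
tool_rot: [0.869, 0.495, 0.0, 0.0]
ft_force: [0.2, 0.4, -0.6]
grip_width: 0.0842
```

Request:
{"method": "drive_tool", "body": {"plan": [[[0, 0, 0.5, 0, 0, 0], [0, 0, 1, 0, 0, 0], [0, 0, 1, 0, 0, 0], [0, 0, 1, 0, 0, 0], [0, 0, 1, 0, 0, 0], [0, 0, 1, 0, 0, 0]]]}}

```text
time: 43.0
position: [0.4467, -0.3496, 0.3552]
tool_rot: [0.869, 0.495, 0.0, 0.0]
ft_force: [0.8, 0.4, 0.6]
grip_width: 0.087
```

Request:
{"method": "drive_tool", "body": {"plan": [[[0, 0.9, 0.3, 0, 0, 0], [0, 1, 0.3, 0, 0, 0], [0, 1, 0, 0, 0, 0], [0, 1, 0, 0, 0, 0], [0, 1, 0, 0, 0, 0], [0, 1, 0, 0, 0, 0], [0, 1, 0, 0, 0, 0], [0, 1, 0, 0, 0, 0]]]}}

```text
time: 44.0
position: [0.4464, -0.1502, 0.3679]
tool_rot: [0.868, 0.496, -0.0, -0.001]
ft_force: [1.1, 0.5, -0.3]
grip_width: 0.087
```

Request:
{"method": "drive_tool", "body": {"plan": [[[0, 1, 0, 0, 0, 0], [0, 1, 0, 0, 0, 0], [0, 1, 0, 0, 0, 0], [0, 1, 0, 0, 0, 0], [0, 1, 0, 0, 0, 0], [0, 1, 0, 0, 0, 0], [0, 0.5, 0, 0, 0, 0], [0, 0, 0, 0, 0, 0]]]}}

```text
time: 45.0
position: [0.4464, 0.0112, 0.3682]
tool_rot: [0.868, 0.496, -0.0, -0.0]
ft_force: [0.2, -0.1, -1.7]
grip_width: 0.0871
```

```bash
python3 - <<'E'
from h import *
import cv2
for n in("top","side"):
    cv2.imwrite(f"pics/{n}9.png",camera(n)[:,:,::-1])
E
```

```text
(no output)
```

View pics/top9.png

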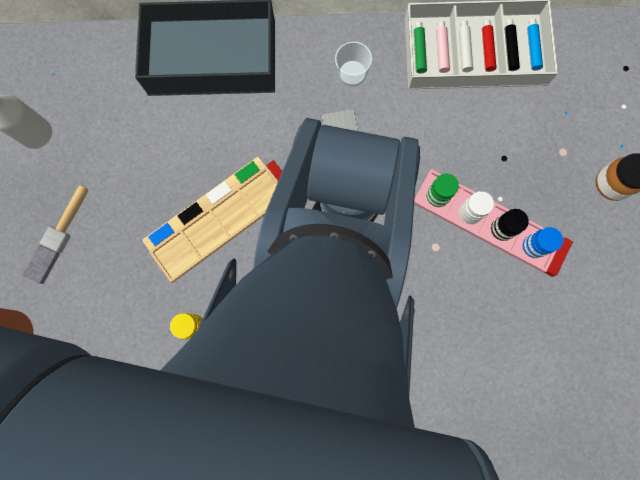

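View pics/side9.png

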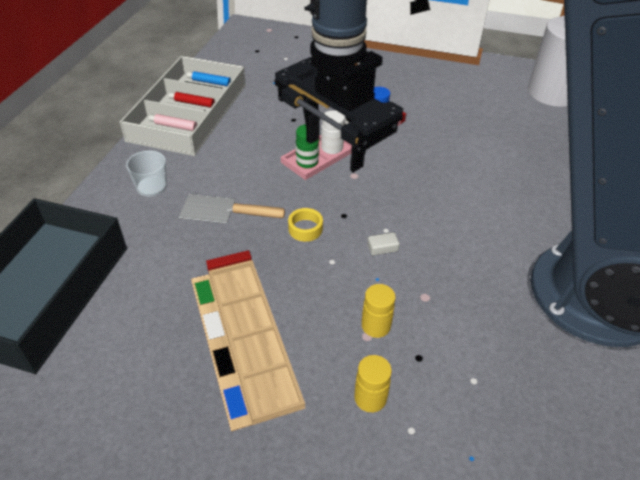

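The top view shows green (444,187), white (480,206), black (513,222) and blue (546,240), each upright in its own well, with blue beside the red end at (560,255). The stock rack is empty and the yellow jars haven't moved. I'll hand in.

```bash
python3 - <<'E'
from rig import robot
print(robot.hand_in())
E
```

```text
the job is handed in; nothing more can be done
None
```

All four jars now stand in the easel rack in reverse order. Counting from the well farthest from its red end, they are green, white, black and blue, with blue beside the red end. I moved them one at a time in that order and handed in at about 45 s.

**Last checks:** the final top view shows each jar upright in its own well, the stock rack empty and the gripper open and clear. The wrist pictures taken after placing green, white and black agree with this. The side view also shows both yellow jars standing where they were, but the arm hid part of the easel rack from it, so blue's placing rests on the top view. Force readings at the end of each move stayed at 5 N or less.

**Disagreements:** my first top-view estimates for black and blue were about 7 mm and 4 mm off from the closer wrist-camera readings. I used the wrist readings for those grasps. No check failed.

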